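Unlock the medicine box and hold the spring lock open

TASK

Take the blue-headed key off its hook on the key stand, push it all the way down into the lock on the front deck of the white medicine box (the pins are sticky, so wiggle it a little as you press), and only then turn it a quarter turn clockwise, as far as it goes. The lock springs back if let go, so finish still gripping the key in the fully turned position, so that I can lift the lid; leave the yellow key on its hook and do not disturb the mug, the spice jar or the oil bottle.

Things in the scene. Friction and masses are not known exactly. Their poses are not given: they have to be found in the camera images.
- blue_key_grip (a point): Centre of the key's blue head, where to grip it across its width. Axes: z up the key, y across the width, x through the thickness (+x to the stand's crossbar as it hangs). Head 32 (y) x 10 (x) x 44 mm (z). Hole for the hook: 16 mm wide (y), from this height to 16 mm above. Loose, 100 g, hangs blade down on either hook; works as well turned half round about z
- blue_key_shoulder (a point): Same key, same axes: underside of the steel collar (24 x 10 x 6 mm) below the head, 28 mm below blue_key_grip; rests on the lock's face when the key is home. Below it a round neck, diameter 4.4 mm, 13 mm long, then the blade, 10 mm wide (y), 4 mm thick (x), 21 mm long, its last 5 mm tapering to 3 mm wide; the tip is 34 mm below this point
- yellow_key_grip (a point): Centre of the head of the yellow key, same shape and size; it hangs on the other hook, 120 mm beside the blue one, and stays there
- key_stand: Fixed oak key stand, origin at the centre of its underside. Base 96 (x) x 240 (y) x 14 mm; crossbar along y at x = 13 to 31 mm, top at z = 126 mm, on two end posts. Two level steel strap hooks, 8 mm wide (y), 3 mm thick, point along -x at y = +60 and -60 mm, upper face at z = 122 mm; the keys' top bars rest on them at x = -20 mm
- hook_lip (a point): Tip of the upturned lip that ends the stand's hook at y = +60 mm (the other hook is alike), 34 mm in front (-x) of the stand's origin; stand's axes. The lip rises 5 mm above the strap. To unhook a key lift it 7 to 11 mm (under 5 the lip catches it, over 13 the strap), draw it 35 mm or more along -x, then it is free
- lock_mouth (a point): Centre of the lock's fixed brass face, z = 84 mm; box's axes: z up, y along the keyway, x to the box's rear. Keyway 11.4 (y) x 4.9 mm (x), bevelled mouth 15.8 x 9.3 mm, open 36 mm deep. The key goes straight down, its y along this y, either way round. Two sticky spring pins 17 and 23 mm down resist with 3 to 15 N each; wiggling 0.05 rad about z helps
- lock_plug (a joint): Turn of the lock's plug (under the face), rad: 0 at rest, grows clockwise seen from above to a stop at 1.571. The slot in the face resists any turn until the key is within 3 mm of home. The key has 0.1 to 0.2 rad of play in the plug, so it must turn somewhat past a quarter. A spring turns it back, 0.03 N m at rest, 0.125 N m at the stop
- medicine_box: White steel box with a green cross on its front, fixed to the worktop, origin at the centre of its underside, 170 (x) x 210 (y) x 84 mm. Its front 58 mm is a fixed deck, z = 80 mm, with the lock 55 mm in front (-x) of the origin; behind it a clear lid, shut, top at z = 86 mm; the lock's cam holds it down
- mug: White mug standing upright on the worktop, 82 x 112 x 94 mm, origin at its underside; a bystander
- spice_jar: Small spice jar with a white cap, diameter 40 mm, 71 mm tall, origin at the centre of its underside; a bystander
- oil_bottle: Small yellow-green oil bottle, diameter 40 mm, 146 mm tall, origin at the centre of its underside; a bystander

How it is judged:
On the way, in this order (a step that is already met when the one before it is completed fails the run):
1. the blue key is off its hook, held by the gripper (contact force between the fingers and blue_key above 3 N and distance of blue_key_grip from where it was at the start of the episode above 0.05 m and height (world z) of blue_key_grip above 0.09 m), for 0.1 s.
2. the key is fully home in the lock (shoulder within 2.5 mm of the face, upright) while the lock is still unturned (below 0.3 rad) (z of blue_key_grip in the frame of lock_mouth between 0.022 and 0.0305 m and horizontal distance between blue_key_grip and lock_mouth below 0.004 m and angle between blue_key_grip's own z axis and vertical below 0.1 rad and value of joint lock_plug below 0.3 rad), for 0.1 s.
At the end, for the whole second after the job is handed in: The blue key is home in the lock (shoulder within 2.5 mm of the face, centred within 4 mm, upright within 0.1 rad), the plug is turned clockwise past 1.25 of its 1.571 rad, and the fingers still grip the key (over 3 N) through the last second; the yellow key hangs on its hook (z of blue_key_grip in the frame of lock_mouth between 0.022 and 0.0305 m and horizontal distance between blue_key_grip and lock_mouth below 0.004 m and angle between blue_key_grip's own z axis and vertical below 0.1 rad and contact force between the fingers and blue_key above 3 N and value of joint lock_plug above 1.25 rad and height (world z) of yellow_key_grip above 0.098 m); the arm keeps its last pose, push and grip.
It fails at once if the yellow key is taken or knocked by more than 30 mm (distance of yellow_key_grip from where it was at the start of the episode above 0.03 m).
It fails at once if the mug is moved by more than 30 mm or tipped over (distance of mug from where it was at the start of the episode above 0.03 m or angle between mug's own z axis and vertical above 0.5 rad).
It fails at once if the spice jar is moved by more than 30 mm or tipped over (distance of spice_jar from where it was at the start of the episode above 0.03 m or angle between spice_jar's own z axis and vertical above 0.5 rad).
It fails at once if the oil bottle is moved by more than 30 mm or tipped over (distance of oil_bottle from where it was at the start of the episode above 0.03 m or angle between oil_bottle's own z axis and vertical above 0.5 rad).
It also fails if it takes over 64 s, if anything falls off the work surface, if the arm or the gripper's body presses on something with over 40 N, if the wrist force passes 120 N, or if a joint passes its speed limit or range.

ROBOT

A 7-joint arm with a two-finger parallel gripper is mounted at the origin on a cart in front of the work surface, level with it; the furniture and walls round the work are solid. World frame = base frame: x ahead of the robot, y to its left, z up, the work surface at z = 0. Lengths are in m, angles in rad, forces in N, time in s.
With the tool pointing down it reaches from about 0.425 to 0.825 m from the base axis. Payload 3.6 kg.
Tool frame: the origin (TCP) lies between the finger pads; the fingertips stand 14 mm ahead of it and the grasp point (between the pads) lies 5 mm behind it (arm.tip_extent is the distance from the TCP to the fingertips, in m); z points along the fingers, y is the line along which they close (so a half turn about z gives the same grasp; the last joint's range is limited). The gripper opens to 93 mm and grips with 3 to 60 N. Pads are 15 mm wide; open, the fingers measure 128 mm over their backs; the gripper's body (75 mm by 188 mm) begins 65 mm behind the grasp point.
Start: joints at [-1.165, 0.615, -0.013, 1.423, 0.008, 1.103, -0.04], TCP at [0.272, 0.59, 0.233] pointing down, gripper open.
Joint ranges: [-3.12, 3.12], [-0.3, 2.06], [-1.34, 1.32], [0.26, 2.42], [-1.36, 4.5], [0.01, 1.98], [-2.84, 2.84]. Speed limits (rad/s): [2.79, 2.79, 3.14, 3.14, 3.14, 3.14, 3.14].

INTERFACE

Orientations are given as a 3x3 rotation matrix whose columns are the frame's x, y, z axes.
In Python, from bench import arm gives the robot as it stands. The module is installed in compiled form; this text tells all that it offers.
- The arm moves only by the tool drive_tool, never from a script. Its argument "moves" is a list of rows, each a list of 6 numbers: the shift along the world's x, y, z scaled (see below), then the turn, a rotation vector about the world's x, y, z scaled (see below). In form: [[x, y, z, wx, wy, wz], ...]. A call has 1 to 5 rows; each row is the pose to reach, as a shift and turn from the pose commanded when the call began, turning the shorter way round; what a row does not reach only later rows make up. The controller multiplies each number of a shift by 150 mm and each number of a turn by 180 degrees. A row lasts 1/8 s, in which the tool goes at most 62.5 mm and 10.7 degrees, less where a joint would pass 70% of its speed; a pose out of reach is approached as far as the arm can. A call with a number of a shift or a turn outside -1 to 1 is refused whole. A call with a gripper value outside its range is refused whole. "fingers" is the opening, from 0 (shut) to 1 (fully open), set as the call begins (left out, the last holds). The fingers move at their own pace and stop on an object; the grip force is fixed at half the most. Time passes only in rows, so rows that repeat a pose let the fingers close. It gives the time, the measured TCP pose, the force, the opening and the grip force at its end, in the units of the state.
- arm.get_obs(): the state, without advancing time (a new reading comes with each control period).
- arm.snapshot(name): name is "scene" or "top" or "wrist"; returns a dict with "image" (400x640x3 uint8, red, green, blue), "depth" (400x640 float32, m along the optical axis (not along the pixel's ray), 0 where there is no reading), "camera_matrix" (3x3 intrinsics, pixels), "R" (3x3) and "t" (3): a world point X has camera coordinates R X + t. Camera axes: x right, y down, z forward; pixel columns grow to the right and rows downward; lengths in m; the calibration is good to about 2 mm. A picture is of the moment at which its call begins.
- arm.sign_off(): hands the job in; it is judged then, once.
Trained networks look in the newest picture that a camera, given by its name, has taken for a name from the list of things; names that differ only in an ending like _2 or _b are one class to them, and where a whole thing is asked for, a point or a joint stands for the part that bears it (a point fixed in the world has none). Each returns a list of dicts, best first, with "conf" (0 to 1); they miss things now and then, are a little off and sometimes report something else, mostly with a low value. They report only what shows in the picture. A call takes as long as a camera call.
- arm.find_in(label, camera): "extent" ([left, top, right, bottom] in pixels, round what is visible of it).
- arm.pinpoint(label, camera): "point" ([row, column] in pixels: a listed point, or the origin of a listed thing).
The state is a dict: "time": time; "joint_positions": joint angles; "qd": joint speeds; "joint_torque": joint torques, N m; "tcp_pos": TCP position; "tool_rot": TCP orientation; "force": force on the tool from outside, world axes, zero at the start; "wrist_torque": the same for the moment, N m; "width": finger opening in m; "gripper_force": force on a finger pad.
Only numpy, scipy, OpenCV 4.12 (cv2) and the standard library are available. Lean on these libraries where they do the work, as an engineer would, in place of code of your own. Each camera call takes 0.05 s, during which the arm holds its last target. There are 200 camera calls.

## Working session

There is one attempt and no reset: what is moved stays moved. The work goes in short steps, Python scripts to look and compute and a tool call to move; the robot and the scene stay as the last step left them, time stands still between calls to the robot, and variables do not carry over. Pictures are saved under pics/ and viewed, at most 10 in all, crops included, and the job is handed in when it is done.

Besides the shell and the picture viewer there is one more tool, called as name([rows], argument=value, ...), one row to a line, values as JSON. drive_tool: Moves the arm, as the interface text tells. Shifts and turns lie within -1 to 1; 1 stands for 150 mm of shift or 180 degrees of turn. Its arguments: {"type":"object","properties":{"moves":{"type":"array"},"fingers":{"type":"number"}},"required":["moves"]}

```bash
mkdir -p pics; cat > h.py <<'E'
import numpy as np, cv2
from bench import arm
def world(s,r,c,z=None):
    K=s["camera_matrix"];R=s["R"];t=s["t"]
    ray=np.linalg.inv(K)@np.array([c,r,1.0])
    o=-R.T@t; d=R.T@ray
    if z is not None: return o+d*(z-o[2])/d[2]
    p=s["depth"][int(round(r)),int(round(c))]
    return o+d*p
E
python3 - <<'E'
from h import *
np.set_printoptions(precision=4,suppress=True)
o=arm.get_obs();print(o["time"],o["tcp_pos"],o["tool_rot"],o["width"],arm.tip_extent)
hz={"lock_mouth":.084,"hook_lip":.127,"key_stand":0,"medicine_box":0,"mug":0,"spice_jar":0,"oil_bottle":0}
for cam in("scene","top"):
    s=arm.snapshot(cam);cv2.imwrite(f"pics/{cam}0.png",s["image"][:,:,::-1])
    print(cam,"cam at",-s["R"].T@s["t"])
    for l in["blue_key_grip","blue_key_shoulder","yellow_key_grip","key_stand","hook_lip","lock_mouth","medicine_box","mug","spice_jar","oil_bottle"]:
        for d in arm.pinpoint(l,cam)[:2]:
            r,c=d["point"]
            print(l,round(d["conf"],2),np.round([r,c],1),"dep",world(s,r,c) if 0<=r<399 and 0<=c<639 else "", "z", world(s,r,c,hz[l]) if l in hz else "")
E
```

```text
0.0 [0.2717 0.5897 0.2315] [[-0.9082  0.4184 -0.001 ]
 [ 0.4184  0.9082 -0.0023]
 [-0.0001 -0.0025 -1.    ]] 0.09286145668321981 0.014
scene cam at [ 0.0227 -0.4272  0.8719]
blue_key_shoulder 0.66 [194.8 289.6] dep [0.5745 0.1447 0.0124] z 
blue_key_shoulder 0.18 [198.  290.1] dep [0.5655 0.1342 0.0133] z 
yellow_key_grip 0.69 [167.  266.6] dep [0.5603 0.2177 0.0906] z 
key_stand 0.7 [194.7 287. ] dep [0.5698 0.1509 0.0123] z [0.5776 0.1592 0.    ]
key_stand 0.46 [170.5 337.1] dep [0.7358 0.0935 0.028 ] z [0.7594 0.1108 0.    ]
hook_lip 0.59 [155.5 260.1] dep [ 0.6483  0.3493 -0.001 ] z [0.5565 0.2354 0.127 ]
lock_mouth 0.92 [259.2 383.2] dep [ 0.5295 -0.2111  0.0732] z [ 0.5227 -0.2141  0.084 ]
medicine_box 0.81 [261.8 390.8] dep [ 0.5333 -0.2299  0.0763] z [ 0.5823 -0.211   0.    ]
mug 0.82 [219.1 200. ] dep [0.3276 0.2396 0.051 ] z [0.3465 0.281  0.    ]
mug 0.19 [183.8 291.1] dep [0.5358 0.0961 0.122 ] z [0.6193 0.1812 0.    ]
spice_jar 0.57 [252.6 282.8] dep [0.4011 0.0037 0.0376] z [ 0.4181  0.0231 -0.    ]
oil_bottle 0.89 [170.5 334.8] dep [0.7338 0.1009 0.0247] z [0.7545 0.11
[... 272 characters left out ...]
262.5] dep [0.5587 0.2097 0.1073] z 
key_stand 0.61 [214.5 283. ] dep [0.5607 0.1487 0.0082] z [0.5655 0.151  0.    ]
hook_lip 0.91 [192.4 256. ] dep [ 0.6271  0.2704 -0.0001] z [0.5483 0.2257 0.127 ]
lock_mouth 0.59 [236.8 385.5] dep [ 0.5316 -0.2033  0.07  ] z [ 0.5234 -0.2038  0.084 ]
medicine_box 0.72 [236.7 386.9] dep [ 0.5305 -0.2076  0.0744] z [ 0.574  -0.2052  0.    ]
mug 0.7 [262.2 221.6] dep [0.3303 0.2748 0.0264] z [ 0.3417  0.2844 -0.    ]
spice_jar 0.68 [262.  309.5] dep [0.4004 0.0068 0.0356] z [0.4175 0.0132 0.    ]
oil_bottle 0.76 [176.  311.2] dep [0.7321 0.1001 0.0195] z [0.7457 0.1048 0.    ]
oil_bottle 0.65 [263.5 307.2] dep [0.3973 0.0137 0.0277] z [0.4104 0.0187 0.    ]
```

View pics/scene0.png

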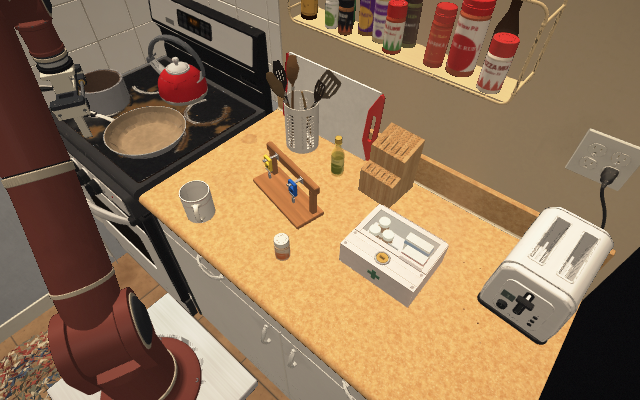

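View pics/top0.png

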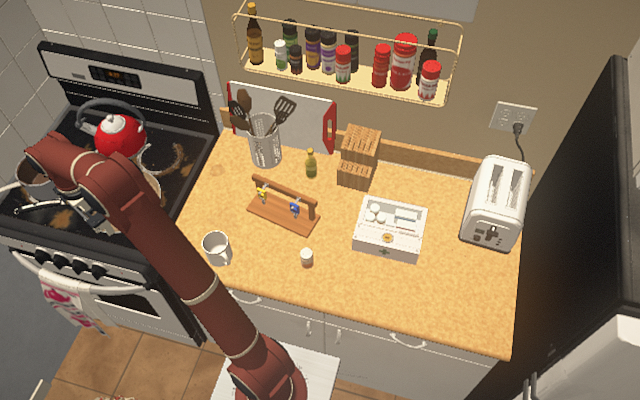

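The scene picture shows the stand with the blue key at about (col 293, row 188) and the yellow key at (268, 163). The lock is at (383, 258), the jar at (282, 245) and the mug at (197, 200). The top view agrees, with the blue key at (295, 208) and the lock at (387, 238). I'll move in for a wrist view.

drive_tool([
  [0.3,-0.4,0.1,0,0,0.02],
  [0.5,-0.7,0.2,0,0,0.04],
  [0.6,-1,0.2,0,0,0.064],
  [0.6,-1,0.2,0,0,0.064],
], fingers=1)

```text
time: 1.6
tcp_pos: [0.3658, 0.4352, 0.2634]
tool_rot: [[-0.971, 0.238, 0.003], [0.238, 0.971, -0.002], [-0.003, -0.002, -1.0]]
force: [-0.4, 1.2, -0.6]
width: 0.0931
gripper_force: 0.0
```

drive_tool([
  [0.3,-0.4,0,0,0,0],
  [0.6,-0.7,0,0,0,0],
  [0.8,-1,0,0,0,0],
  [0.8,-1,0,0,0,0],
])

```text
time: 2.1
tcp_pos: [0.4855, 0.2855, 0.2625]
tool_rot: [[-0.971, 0.238, 0.002], [0.238, 0.971, -0.003], [-0.003, -0.002, -1.0]]
force: [-0.9, -0.1, -0.2]
width: 0.093
gripper_force: 0.0
```

drive_tool([
  [0.1,-0.4,0,0,0,0.01],
  [0.1,-0.8,0,0,0,0.01],
  [0.1,-1,0,0,0,0.01],
  [0.1,-1,0,0,0,0.01],
  [0.1,-1,0,0,0,0.01],
])

```text
time: 2.72
tcp_pos: [0.4967, 0.1435, 0.2627]
tool_rot: [[-0.981, 0.194, -0.0], [0.194, 0.981, 0.002], [0.0, 0.002, -1.0]]
force: [0.1, 0.4, -0.8]
width: 0.093
gripper_force: 0.0
```

```bash
cat > look.py <<'E'
from h import *
import sys
np.set_printoptions(precision=4,suppress=True)
o=arm.get_obs();print(o["time"],o["tcp_pos"],o["tool_rot"][:,1],o["joint_positions"])
s=arm.snapshot("wrist");cv2.imwrite(f"pics/{sys.argv[1]}.png",s["image"][:,:,::-1])
np.savez(f"{sys.argv[1]}.npz",**s)
print("cam",-s["R"].T@s["t"],s["R"][2])
hz={"blue_key_grip":.106,"yellow_key_grip":.106,"lock_mouth":.084,"hook_lip":.127,"key_stand":0,"medicine_box":0,"blue_key_shoulder":.078}
for l in sys.argv[2:]:
    for d in arm.pinpoint(l,"wrist")[:3]:
        r,c=d["point"]
        print(l,round(d["conf"],2),np.round([r,c],1),"dep",world(s,r,c) if 0<=r<399 and 0<=c<639 else "", "z", world(s,r,c,hz[l]))
E
python3 look.py w1 blue_key_grip yellow_key_grip hook_lip key_stand blue_key_shoulder lock_mouth
```

```text
2.725 [0.4967 0.1435 0.2627] [0.1942 0.981  0.0021] [-0.3097  0.3768 -0.0179  1.7608  0.0054  1.0034  1.0461]
cam [0.4237 0.1575 0.4143] [ 0.2637 -0.0499 -0.9633]
blue_key_grip 0.68 [237.3 272.4] dep [0.5386 0.0928 0.1062] z [0.5387 0.0927 0.106 ]
yellow_key_grip 0.58 [240.7 396.6] dep [0.5673 0.215  0.1046] z [0.5667 0.2148 0.106 ]
hook_lip 0.76 [234.  403.4] dep [0.5517 0.2181 0.1265] z [0.5515 0.218  0.127 ]
hook_lip 0.58 [228.5 278.9] dep [0.5252 0.1042 0.1221] z [0.5235 0.1051 0.127 ]
key_stand 0.66 [222.4 334.4] dep [0.5692 0.1564 0.0122] z [0.5736 0.1564 0.    ]
blue_key_shoulder 0.69 [229.3 276.7] dep [0.5248 0.1024 0.1243] z [0.5409 0.0936 0.078 ]
lock_mouth 0.6 [268.2   4. ] dep [0.4468 0.0733 0.3388] z [ 0.5248 -0.2109  0.084 ]
```

View w1.

View pics/w1.png

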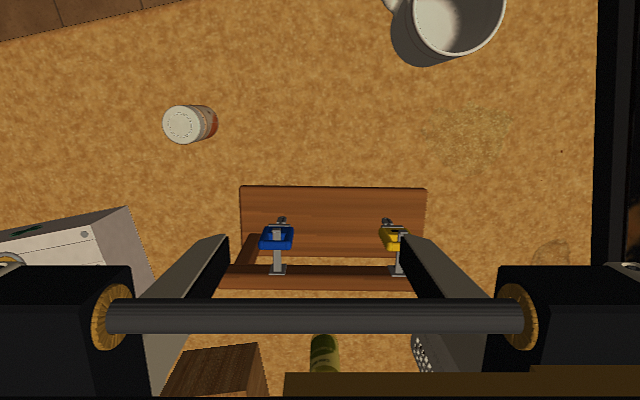

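The blue key head is at about (277, 238) on its hook, with the yellow one at (393, 238). The jar is at (188, 124) and the mug is at top right. I'll fit the stand and key yaw from depth and colour.

```bash
cat > fit.py <<'E'
from h import *
import sys
np.set_printoptions(precision=4,suppress=True)
s=np.load(sys.argv[1]+".npz"); K=s["camera_matrix"]
v,u=np.mgrid[:400,:640]; D=s["depth"]
P=np.stack([(u-K[0,2])/K[0,0]*D,(v-K[1,2])/K[1,1]*D,D],-1)
W=(P-s["t"])@s["R"]; I=s["image"].astype(int)
near=(D>0)&(W[...,0]>.45)&(W[...,0]<.68)&(W[...,1]>0)&(W[...,1]<.33)
def rect(m,n):
    p=W[m][:,:2]; 
    if len(p)<5: print(n,len(p));return
    (c,wh,a)=cv2.minAreaRect((p*1000).astype(np.float32)); d=np.cov(p.T); w,e=np.linalg.eigh(d); y=e[:,1]*np.sign(e[1,1])
    print(n,len(p),"rect",np.round(c,1),np.round(wh,1),round(a,1),"yaw pca",np.arctan2(-y[0],y[1]),"z",np.percentile(W[m][:,2],[5,50,95]))
R,G,B=I[...,0],I[...,1],I[...,2]
blue=near&(B>R+40)&(B>G+20); rect(blue,"blue"); rect(blue&(W[...,2]>.122),"bluetop")
yel=near&(R>B+90)&(G>B+80)&(W[...,2]>.06); rect(yel,"yel"); rect(yel&(W[...,2]>.122),"yeltop")
rect(near&(W[...,2]>.009)&(W[...,2]<.019),"base")
rect(near&(W[...,2]>.120)&(W[...,2]<.132)&(R>B+30)&(R<200)&(W[...,0]>.55),"bar")
E
python3 fit.py w1
```

```text
blue 533 rect [538.8  97.1] [31.5  9.4] 77.9 yaw pca -0.20612425001394624 z [0.0934 0.1258 0.1281]
bluetop 313 rect [538.8  97. ] [31.5  9.2] 77.9 yaw pca -0.2002363937348805 z [0.1243 0.127  0.1283]
yel 143 rect [562.6 208.5] [14.2  8.3] 74.6 yaw pca -0.2260835963350799 z [0.1046 0.1267 0.1283]
yeltop 98 rect [562.3 207. ] [11.1  8.3] 72.6 yaw pca -0.20432907713107476 z [0.126  0.1272 0.1285]
base 10376 rect [569.7 153.6] [240.  96.] 77.9 yaw pca -0.2147401494773657 z [0.0119 0.0134 0.0147]
bar 3199 rect [579.2 126.6] [190.   63.6] 87.9 yaw pca -0.17772778422513913 z [0.1224 0.1252 0.1265]
```

drive_tool([
  [0.14,-0.15,0,0,0,-0.005],
  [0.278,-0.306,0,0,0,-0.005],
  [0.278,-0.306,-0.3,0,0,-0.005],
  [0.278,-0.306,-0.6,0,0,-0.005],
  [0.278,-0.306,-0.6,0,0,-0.005],
])

```text
time: 3.7
tcp_pos: [0.5363, 0.0941, 0.1698]
tool_rot: [[-0.977, 0.213, -0.008], [0.213, 0.977, -0.002], [0.007, -0.003, -1.0]]
force: [-1.0, -1.4, -0.2]
width: 0.0927
gripper_force: 0.0
```

```bash
python3 look.py w2 blue_key_grip; python3 fit.py w2
```

```text
3.7 [0.5363 0.0941 0.1698] [ 0.2131  0.977  -0.0032] [-0.2141  0.5273  0.0004  1.8042 -0.0005  0.8181  1.1426]
cam [0.4648 0.1101 0.3219] [ 0.255  -0.0586 -0.9652]
blue_key_grip 0.87 [223.5 319.9] dep [0.5343 0.0981 0.1215] z [0.5396 0.0972 0.106 ]
blue 1132 rect [537.5  96.8] [30.7 12.6] 77.2 yaw pca -0.2125184061264345 z [0.0936 0.1262 0.1282]
bluetop 709 rect [539.1  96.4] [30.7  9.9] 78.3 yaw pca -0.21190038063351288 z [0.1247 0.1271 0.1283]
yel 726 rect [548.3 186.1] [97.9 15.8] 61.5 yaw pca -0.2645853877227849 z [0.105  0.1271 0.1283]
yeltop 611 rect [548.3 186.1] [97.9 15.8] 61.5 yaw pca -0.2537886570149965 z [0.1261 0.1273 0.1283]
base 18019 rect [569.6 153.1] [239.5  95.5] 77.8 yaw pca -0.21956063764834235 z [0.0121 0.0135 0.0147]
bar 4862 rect [582.7 131.8] [ 58.3 200.6] 2.2 yaw pca -0.07571469355909118 z [0.1215 0.1252 0.1266]
```

drive_tool([
  [0,0,-0.2,0,0,0],
  [0,0,-0.3,0,0,0],
  [0,0,-0.3,0,0,0],
  [0,0,-0.3,0,0,0],
])

```text
time: 4.3
tcp_pos: [0.5396, 0.0946, 0.1289]
tool_rot: [[-0.977, 0.213, 0.002], [0.213, 0.977, 0.0], [-0.002, 0.001, -1.0]]
force: [-0.1, -0.5, 0.4]
width: 0.0931
gripper_force: 0.0
```

drive_tool([
  [0,0.015,-0.1,0,0,0],
  [0,0.015,-0.186,0,0,0],
  [0,0.015,-0.186,0,0,0],
  [0,0.015,-0.186,0,0,0],
])

```text
time: 4.8
tcp_pos: [0.5387, 0.0966, 0.0995]
tool_rot: [[-0.977, 0.213, -0.0], [0.213, 0.977, -0.0], [0.0, -0.0, -1.0]]
force: [-0.2, 0.4, -0.2]
width: 0.0931
gripper_force: 0.0
```

drive_tool([
  [0,0,0,0,0,0],
  [0,0,0,0,0,0],
  [0,0,0,0,0,0],
  [0,0,0,0,0,0],
  [0,0,0,0,0,0],
], fingers=0)

```text
time: 5.42
tcp_pos: [0.5387, 0.0967, 0.0998]
tool_rot: [[-0.977, 0.213, 0.0], [0.213, 0.977, -0.0], [-0.0, -0.0, -1.0]]
force: [-0.2, 0.9, -0.2]
width: 0.0476
gripper_force: 0.0
```

drive_tool([
  [0,0,0,0,0,0],
  [0,0,0,0,0,0],
  [0,0,0,0,0,0],
])

```text
time: 5.8
tcp_pos: [0.5387, 0.0967, 0.0998]
tool_rot: [[-0.977, 0.213, -0.0], [0.213, 0.977, -0.0], [0.0, -0.0, -1.0]]
force: [0.0, 0.1, -0.2]
width: 0.032
gripper_force: 30.0
```

drive_tool([
  [0,0,0.03,0,0,0],
  [0,0,0.06,0,0,0],
  [0,0,0.06,0,0,0],
  [0,0,0.06,0,0,0],
])

```text
time: 6.3
tcp_pos: [0.5386, 0.0967, 0.1088]
tool_rot: [[-0.977, 0.213, -0.0], [0.213, 0.977, -0.0], [0.0, -0.0, -1.0]]
force: [-0.9, 0.9, -1.9]
width: 0.0317
gripper_force: 30.0
```

drive_tool([
  [-0.09,0.019,0,0,0,0],
  [-0.18,0.038,0,0,0,0],
  [-0.27,0.058,0,0,0,0],
  [-0.36,0.077,0,0,0,0],
  [-0.36,0.077,0,0,0,0],
])

```text
time: 6.92
tcp_pos: [0.4832, 0.1087, 0.1088]
tool_rot: [[-0.977, 0.212, -0.001], [0.212, 0.977, -0.0], [0.001, -0.0, -1.0]]
force: [0.6, 1.2, -1.5]
width: 0.032
gripper_force: 30.0
```

drive_tool([
  [0,0,0.2,0,0,0],
  [0,0,0.5,0,0,0],
  [0,0,0.7,0,0,0],
  [0,0,0.7,0,0,0],
])

```text
time: 7.42
tcp_pos: [0.4867, 0.1084, 0.216]
tool_rot: [[-0.977, 0.214, 0.006], [0.214, 0.977, 0.001], [-0.006, 0.003, -1.0]]
force: [-0.2, -0.8, -1.9]
width: 0.0316
gripper_force: 30.0
```

drive_tool([
  [0,-0.4,0.1,0,0,0.03],
  [0,-0.8,0.1,0,0,0.06],
  [0,-1,0.1,0,0,0.065],
  [0,-1,0.1,0,0,0.065],
])

```text
time: 7.92
tcp_pos: [0.4838, -0.0451, 0.2273]
tool_rot: [[-1.0, 0.018, -0.003], [0.018, 1.0, -0.001], [0.003, -0.001, -1.0]]
force: [-0.6, 0.2, -1.0]
width: 0.0316
gripper_force: 30.0
```

drive_tool([
  [-0.1,-0.4,0,0,0,0],
  [-0.1,-0.8,0,0,0,0],
  [-0.1,-1,0,0,0,0],
  [-0.1,-1,0,0,0,0],
  [-0.1,-1,0,0,0,0],
])

```text
time: 8.55
tcp_pos: [0.47, -0.189, 0.2279]
tool_rot: [[-1.0, 0.008, -0.001], [0.008, 1.0, 0.002], [0.001, 0.002, -1.0]]
force: [0.7, 0.7, -2.2]
width: 0.0319
gripper_force: 30.0
```

```bash
python3 look.py w3 lock_mouth medicine_box blue_key_grip blue_key_shoulder
```

```text
8.55 [ 0.47   -0.189   0.2279] [0.0075 1.     0.0023] [ 0.3285  0.3995  0.0166  1.8376 -0.0104  0.9066  1.9135]
cam [ 0.3958 -0.189   0.3796] [ 0.2677  0.0005 -0.9635]
lock_mouth 0.85 [246.4 292.3] dep [ 0.4661 -0.2006  0.2189] z [ 0.5251 -0.2104  0.084 ]
blue_key_grip 0.7 [265.1 312.4] dep [ 0.4694 -0.19    0.234 ] z [ 0.5341 -0.1909  0.106 ]
blue_key_grip 0.3 [245.8 314.2] dep [ 0.4661 -0.1891  0.2183] z [ 0.515  -0.1891  0.106 ]
blue_key_shoulder 0.93 [246.3 313.8] dep [ 0.4663 -0.1893  0.2184] z [ 0.5278 -0.1895  0.078 ]
```

View pics/w3.png

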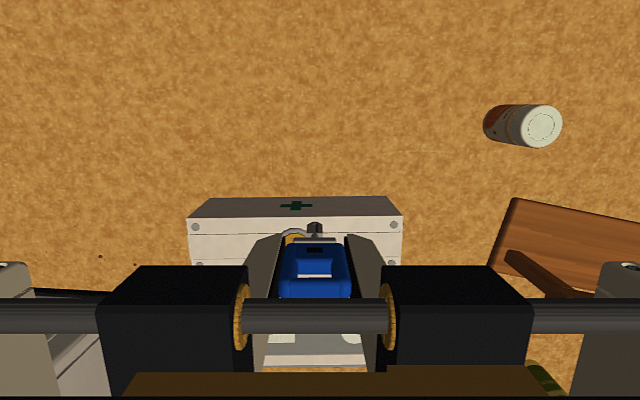

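The lock ring is half hidden behind the key at about (293, 238), and the key hangs at (314, 260). Moving the tool forward should uncover the lock.

drive_tool([
  [0.2,-0.07,0,0,0,0],
  [0.36,-0.14,0.1,0,0,0],
  [0.36,-0.14,0.1,0,0,0],
  [0.36,-0.14,0.1,0,0,0],
  [0.36,-0.14,0.1,0,0,0],
])

```text
time: 9.43
tcp_pos: [0.5225, -0.2121, 0.2433]
tool_rot: [[-1.0, 0.011, -0.002], [0.011, 1.0, 0.001], [0.002, 0.001, -1.0]]
force: [-0.4, -0.3, -1.7]
width: 0.0318
gripper_force: 30.0
```

```bash
python3 look.py w4 lock_mouth medicine_box blue_key_grip blue_key_shoulder; cat > fb.py <<'E'
from h import *
import sys
np.set_printoptions(precision=4,suppress=True)
s=np.load(sys.argv[1]+".npz"); K=s["camera_matrix"]
v,u=np.mgrid[:400,:640]; D=s["depth"]
P=np.stack([(u-K[0,2])/K[0,0]*D,(v-K[1,2])/K[1,1]*D,D],-1)
W=(P-s["t"])@s["R"]; I=s["image"].astype(int);R,G,B=I[...,0],I[...,1],I[...,2]
near=(D>0)&(abs(W[...,0]-.54)<.12)&(abs(W[...,1]+.21)<.14)
m=near&(abs(W[...,2]-.081)<.006); p=W[m]
print("deck",len(p),np.median(p[:,2]),cv2.minAreaRect((p[:,:2]*1000).astype(np.float32)))
# deck front edge: min x for y bins
b=[];
for y in np.arange(-.30,-.12,.004):
    q=p[abs(p[:,1]-y)<.002]
    if len(q)>5: b.append((y,q[:,0].min()))
b=np.array(b);f=np.polyfit(b[:,0],b[:,1],1);r=b[:,1]-np.polyval(f,b[:,0]);k=abs(r)<.0015
f=np.polyfit(b[k,0],b[k,1],1);print("front edge yaw",-np.arctan(f[0]),"x at y=-.21",np.polyval(f,-.21),k.sum(),len(b))
g=near&(abs(W[...,2]-.084)<.008)&(R>B+50)&(R>90)
p=W[g];print("brass",len(p))
if len(p)>5: print(cv2.minAreaRect((p[:,:2]*1000).astype(np.float32)),np.median(p,0),cv2.minEnclosingCircle((p[:,:2]*1000).astype(np.float32)))
im=s["image"][:,:,::-1]; d=arm.pinpoint("lock_mouth","wrist")
r,c=map(int,d[0]["point"]); x0,y0=max(c-80,0),max(r-60,0); print("crop",x0,y0)
cv2.imwrite(f"pics/{sys.argv[1]}c.png",cv2.resize(im[y0:y0+120,x0:x0+160],None,fx=5,fy=5,interpolation=cv2.INTER_CUBIC))
E
python3 fb.py w4
```

```text
9.425 [ 0.5225 -0.2121  0.2433] [0.0105 0.9999 0.0007] [ 0.3324  0.4698  0.0222  1.6634 -0.0119  1.0105  1.9187]
cam [ 0.4484 -0.2116  0.395 ] [ 0.2671 -0.0019 -0.9637]
lock_mouth 0.78 [188.7 313.9] dep [ 0.5281 -0.2124  0.066 ] z [ 0.5237 -0.2123  0.084 ]
medicine_box 0.93 [213.3 319.6] dep [ 0.5502 -0.2069  0.0799] z [ 0.576  -0.2057  0.    ]
medicine_box 0.72 [190.4 316.9] dep [ 0.5288 -0.2093  0.0705] z [ 0.5462 -0.2088  0.    ]
blue_key_grip 0.61 [266.3 311.2] dep [ 0.5223 -0.2137  0.2496] z [ 0.5954 -0.2157  0.106 ]
blue_key_shoulder 0.89 [242.7 313.2] dep [ 0.5187 -0.2127  0.2292] z [ 0.5828 -0.2137  0.078 ]
deck 18227 0.08021904095884648 ((570.2723999023438, -207.61495971679688), (149.11160278320312, 210.9680633544922), 0.23534344136714935)
front edge yaw 0.004889537623038897 x at y=-.21 0.49591131773090624 45 45
brass 666
((550.6253051757812, -207.76834106445312), (105.4776382446289, 212.06089782714844), 1.256410002708435) [ 0.5264 -0.2075  0.0832] ((550.6345825195312, -208.19020080566406), 117.76880645751953)
crop 233 128
```

View pics/w4c.png

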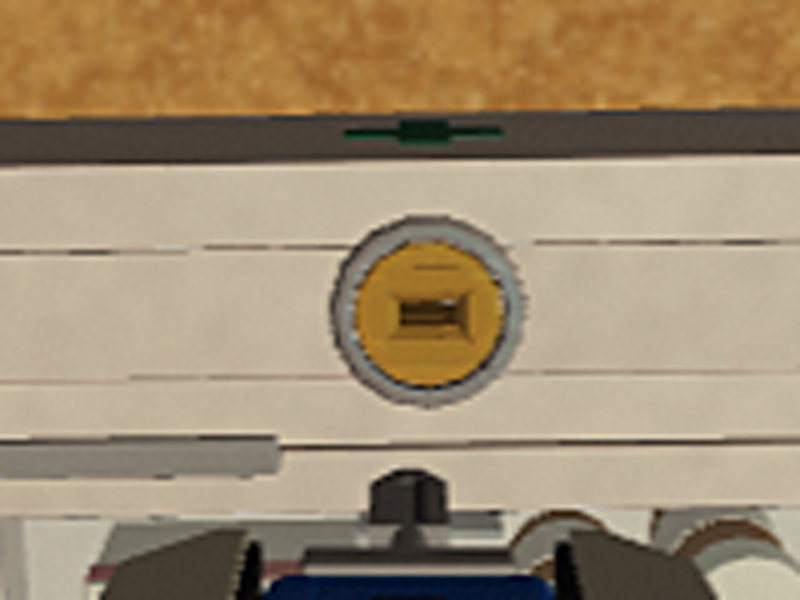

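The crop shows the brass face centred at crop pixel (429, 314), which is about (318.4, 190.4) in the image. The keyway runs horizontally, and the blade tip hangs below it at crop (408, 480). I'll measure the tip and the lock in this same picture so the calibration error cancels.

```bash
python3 - <<'E'
from h import *
np.set_printoptions(precision=4,suppress=True)
s=dict(np.load("w4.npz"));I=s["image"].astype(int);K=s["camera_matrix"]
R,G,B=I[...,0],I[...,1],I[...,2]
m=((R>B+60)&(R>100)).astype(np.uint8);m[:170]=0;m[215:]=0;m[:,:295]=0;m[:,345:]=0
c,_=cv2.findContours(m,0,1);c=max(c,key=cv2.contourArea);e=cv2.fitEllipse(cv2.convexHull(c));print("ell",e,cv2.boundingRect(c))
print("lock",world(s,e[0][1],e[0][0],.084))
tcp=np.array([.5225,-.2121,.2433])
for n,dz in(("tip",-.062),("bladetop",-.041),("collar",-.028),("grip",0),("top",.022)):
    for dx in(-.005,.005) if n in("collar","top") else (-.002,.002):
        for dy in ([-.0015,.0015] if n=="tip" else [-.005,.005] if n=="bladetop" else [-.012,.012] if n=="collar" else [-.016,.016]):
            p=K@(s["R"]@(tcp+[dx,dy,.0062+dz])+s["t"]);print(n,dx,dy,"crop",np.round(((p[:2]/p[2])-[233,128])*5+2))
D=s["depth"]
print([ (r,np.round(world(s,r,315),4)) for r in (222,224,226,228,230,232,234,236,238,240,242)])
im=s["image"][:,:,::-1][205:275,265:365];cv2.imwrite("pics/w4k.png",cv2.resize(im,None,fx=8,fy=8,interpolation=cv2.INTER_CUBIC))
E
```

```text
ell ((318.2362976074219, 190.2845916748047), (28.479280471801758, 29.445140838623047), 83.06842041015625) (304, 176, 30, 29)
lock [ 0.5253 -0.2081  0.084 ]
tip -0.002 -0.0015 crop [397. 465.]
tip -0.002 0.0015 crop [419. 465.]
tip 0.002 -0.0015 crop [397. 493.]
tip 0.002 0.0015 crop [420. 493.]
bladetop -0.002 -0.005 crop [367. 523.]
bladetop -0.002 0.005 crop [450. 522.]
bladetop 0.002 -0.005 crop [368. 553.]
bladetop 0.002 0.005 crop [450. 553.]
collar -0.005 -0.012 crop [302. 540.]
collar -0.005 0.012 crop [515. 538.]
collar 0.005 -0.012 crop [304. 622.]
collar 0.005 0.012 crop [514. 620.]
grip -0.002 -0.016 crop [244. 677.]
grip -0.002 0.016 crop [574. 674.]
grip 0.002 -0.016 crop [246. 714.]
grip 0.002 0.016 crop [573. 711.]
top -0.005 -0.016 crop [218. 764.]
top -0.005 0.016 crop [600. 760.]
top 0.005 -0.016 crop [223. 869.]
top 0.005 0.016 crop [598. 865.]
[(222, array([ 0.5213, -0.2116,  0.1879])), (224, array([ 0.5212, -0.2116,  0.1921])), (226, array([ 0.5209, -0.2116,  0.1967])), (228, array([ 0.5212, -0.2116,  0.1998])), (230, array([ 0.5211, -0.2117,  0.2036])), (232, array([ 0.5212, -0.2117,  0.2066])), (234, array([ 0.5214, -0.2117,  0.2095])), (236, array([ 0.5212, -0.2117,  0.2132])), (238, array([ 0.5183, -0.2117,  0.2235])), (240, array([ 0.5183, -0.2117,  0.2262])), (242, array([ 0.5191, -0.2117,  0.2271]))]
```

View pics/w4k.png

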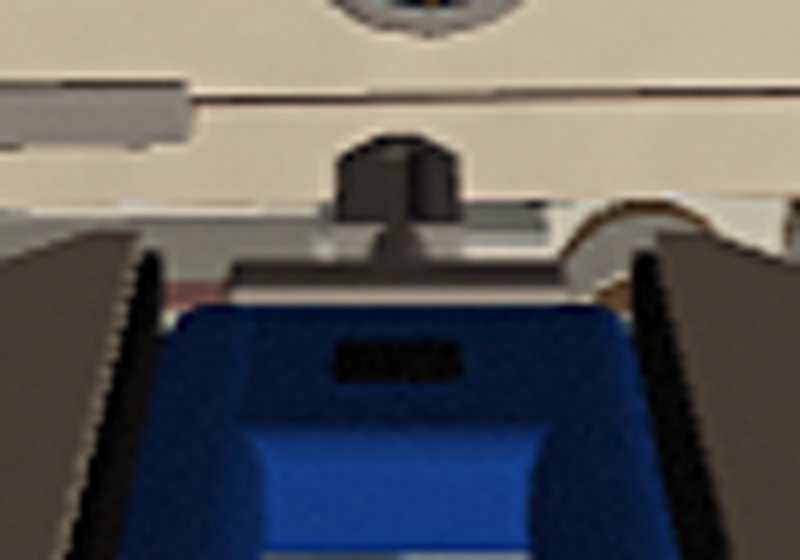

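The blade face is at x = 0.5212 over its whole height, so the key hangs vertical, with its centre at about (0.5232, -0.2117). The lock centre is at (0.5254, -0.2081). I'll align over it and come down to about 10 mm above the mouth.

drive_tool([
  [0.015,0.025,-0.2,0,0,0.004],
  [0.015,0.025,-0.4,0,0,0.004],
  [0.015,0.025,-0.6,0,0,0.004],
  [0.015,0.025,-0.6,0,0,0.004],
  [0.015,0.025,-0.6,0,0,0.004],
])

```text
time: 10.35
tcp_pos: [0.5267, -0.2094, 0.1548]
tool_rot: [[-1.0, -0.002, 0.002], [-0.002, 1.0, -0.001], [-0.002, -0.001, -1.0]]
force: [-0.7, 0.5, -1.6]
width: 0.0321
gripper_force: 30.0
```

```bash
python3 look.py w5 lock_mouth; python3 - <<'E'
from h import *
np.set_printoptions(precision=4,suppress=True)
s=dict(np.load("w5.npz"))
c=int(round(s["camera_matrix"][0,2]))
for r in range(205,245,3): print(r,world(s,r,315))
im=s["image"][:,:,::-1][190:265,265:365];cv2.imwrite("pics/w5k.png",cv2.resize(im,None,fx=8,fy=8,interpolation=cv2.INTER_CUBIC))
E
```

```text
10.35 [ 0.5267 -0.2094  0.1548] [-0.0017  1.     -0.0008] [ 0.3305  0.5727  0.0143  1.7667 -0.0107  0.8004  1.9224]
cam [ 0.4521 -0.2096  0.3063] [ 0.2706 -0.     -0.9627]
lock_mouth 0.76 [212.3 315.3] dep [ 0.5288 -0.2087  0.0693] z [ 0.524  -0.2087  0.084 ]
lock_mouth 0.6 [245.  311.8] dep [ 0.5234 -0.2108  0.143 ] z [ 0.5491 -0.2112  0.084 ]
205 [ 0.5187 -0.2089  0.0839]
208 [ 0.5211 -0.2089  0.0832]
211 [ 0.5283 -0.2089  0.0677]
214 [ 0.5286 -0.2089  0.0739]
217 [ 0.5284 -0.2089  0.0815]
220 [ 0.5302 -0.2089  0.0829]
223 [ 0.5256 -0.209   0.102 ]
226 [ 0.5254 -0.209   0.1082]
229 [ 0.5254 -0.209   0.1137]
232 [ 0.5252 -0.209   0.1193]
235 [ 0.5254 -0.209   0.1236]
238 [ 0.5223 -0.209   0.1357]
241 [ 0.5231 -0.209   0.1382]
244 [ 0.5229 -0.2091  0.1429]
```

View pics/w5k.png

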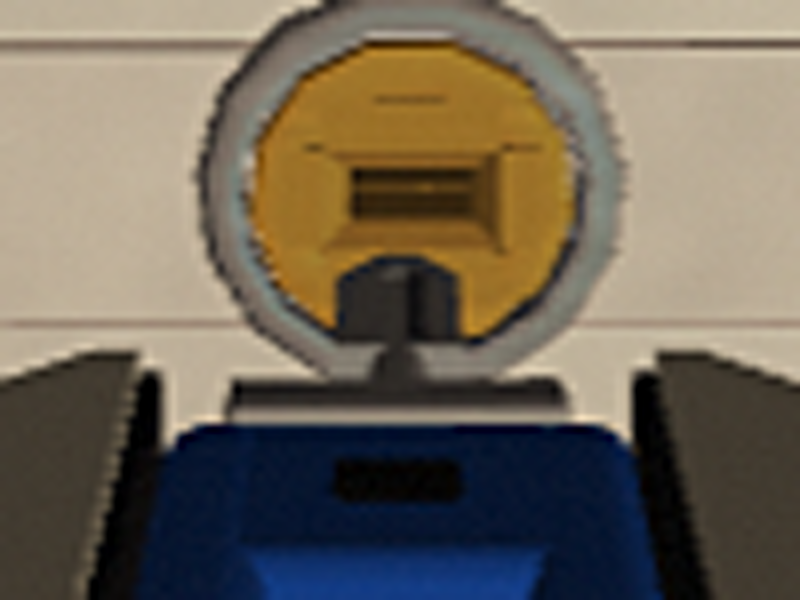

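The blade sits directly below the keyway in the image and needs about 1.4 mm in +y and 1 mm in -x. I'll correct that and descend slowly while watching the force.

drive_tool([
  [-0.007,0.009,0,0,0,0],
  [-0.007,0.009,-0.05,0,0,0],
  [-0.007,0.009,-0.1,0,0,0],
  [-0.007,0.009,-0.15,0,0,0],
  [-0.007,0.009,-0.15,0,0,0],
])

```text
time: 11.08
tcp_pos: [0.5248, -0.2076, 0.1304]
tool_rot: [[-1.0, -0.002, -0.001], [-0.002, 1.0, 0.0], [0.001, 0.0, -1.0]]
force: [0.2, -0.4, -0.2]
width: 0.0317
gripper_force: 30.0
```

drive_tool([
  [0,0,-0.03,0,0,0],
  [0,0,-0.06,0,0,0.016],
  [0,0,-0.08,0,0,-0.016],
  [0,0,-0.1,0,0,0.016],
  [0,0,-0.12,0,0,-0.016],
])

```text
time: 11.7
tcp_pos: [0.5255, -0.2086, 0.1147]
tool_rot: [[-0.999, 0.051, 0.002], [0.051, 0.999, -0.001], [-0.002, -0.001, -1.0]]
force: [-2.5, 0.5, 10.3]
width: 0.0318
gripper_force: 30.0
```

drive_tool([
  [0,0,-0.02,0,0,0.032],
  [0,0,-0.035,0,0,0],
  [0,0,-0.05,0,0,0.032],
  [0,0,-0.06,0,0,0],
  [0,0,-0.06,0,0,0.016],
])

```text
time: 12.32
tcp_pos: [0.5255, -0.2082, 0.1057]
tool_rot: [[-1.0, -0.002, 0.002], [-0.002, 1.0, -0.001], [-0.002, -0.001, -1.0]]
force: [-1.7, 0.1, 6.6]
width: 0.0317
gripper_force: 30.0
```

```bash
python3 look.py w6 lock_mouth blue_key_grip blue_key_shoulder; python3 - <<'E'
from h import *
o=arm.get_obs();print(o["force"],o["wrist_torque"])
s=dict(np.load("w6.npz"));I=s["image"].astype(int)
for r in range(215,280,4): print(r,np.round(world(s,r,316),4),I[r,316])
im=s["image"][:,:,::-1][200:275,265:365];cv2.imwrite("pics/w6k.png",cv2.resize(im,None,fx=8,fy=8,interpolation=cv2.INTER_CUBIC))
E
```

```text
12.325 [ 0.5255 -0.2082  0.1057] [-0.0021  1.     -0.0013] [ 0.3302  0.6379  0.0126  1.8152 -0.0107  0.6865  1.9214]
cam [ 0.4509 -0.2084  0.2571] [ 0.2705 -0.0004 -0.9627]
lock_mouth 0.76 [242.4 308.9] dep [ 0.5224 -0.2113  0.0896] z [ 0.5248 -0.2114  0.084 ]
blue_key_grip 0.76 [265.  313.9] dep [ 0.525  -0.2085  0.1115] z [ 0.5277 -0.2085  0.106 ]
blue_key_shoulder 0.72 [244.1 311.5] dep [ 0.5216 -0.2098  0.0938] z [ 0.5285 -0.2099  0.078 ]
[-1.40465818 -0.36720949  5.37432512] [ 0.08980496  0.28250943 -0.05224178]
215 [ 0.5089 -0.2074  0.0826] [127 126 118]
219 [ 0.5117 -0.2074  0.0815] [89 65 33]
223 [ 0.5133 -0.2074  0.0837] [163 119  44]
227 [ 0.5152 -0.2074  0.0847] [166 117  41]
231 [ 0.518  -0.2074  0.0839] [157 115  42]
235 [ 0.5206 -0.2073  0.0834] [158 116  42]
239 [ 0.5212 -0.2074  0.0877] [43 39 37]
243 [ 0.5219 -0.2074  0.0917] [ 0  0 34]
247 [ 0.5213 -0.2074  0.0984] [ 4 11 23]
251 [ 0.5214 -0.2074  0.103 ] [2 3 1]
255 [ 0.5216 -0.2074  0.1073] [ 5 21 49]
259 [ 0.5221 -0.2075  0.1107] [16 44 96]
263 [ 0.5235 -0.2075  0.1123] [ 18  61 135]
267 [ 0.5258 -0.2075  0.112 ] [ 20  60 134]
271 [ 0.5279 -0.2074  0.112 ] [ 19  59 132]
275 [ 0.5482 -0.2072  0.0788] [217 196 163]
279 [ 0.5216 -0.2075  0.131 ] [ 4 20 49]
```

View pics/w6k.png

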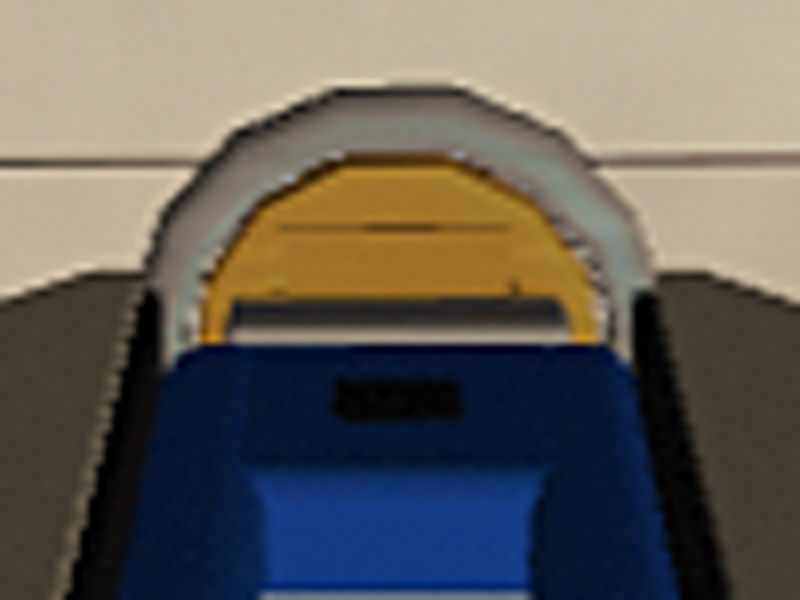

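The collar sits on the brass face and the floor of the hole reads z = 0.112, so the key is home or nearly so. I'll press a little more with a wiggle to confirm.

drive_tool([
  [0,0,-0.015,0,0,0.014],
  [0,0,-0.025,0,0,-0.014],
  [0,0,-0.025,0,0,0.014],
  [0,0,-0.025,0,0,0],
  [0,0,-0.025,0,0,0],
])

```text
time: 13.15
tcp_pos: [0.5257, -0.2083, 0.1054]
tool_rot: [[-1.0, -0.001, 0.003], [-0.001, 1.0, -0.002], [-0.003, -0.002, -1.0]]
force: [-5.6, 2.5, 27.0]
width: 0.0318
gripper_force: 30.0
```

The z motion has stopped with 27 N of push, so the key is fully home. I'll ease the push and turn it clockwise.

drive_tool([
  [0,0,0.012,0,0,0],
  [0,0,0.012,0,0,-0.05],
  [0,0,0.012,0,0,-0.1],
  [0,0,0.012,0,0,-0.15],
  [0,0,0.012,0,0,-0.2],
])

```text
time: 13.78
tcp_pos: [0.5255, -0.208, 0.1056]
tool_rot: [[-0.808, 0.59, 0.002], [0.59, 0.808, -0.0], [-0.002, 0.001, -1.0]]
force: [-3.9, 2.1, 17.1]
width: 0.0318
gripper_force: 30.0
```

drive_tool([
  [0,0,0,0,0,-0.05],
  [0,0,0,0,0,-0.1],
  [0,0,0,0,0,-0.15],
  [0,0,0,0,0,-0.2],
  [0,0,0,0,0,-0.2],
])

```text
time: 14.4
tcp_pos: [0.5257, -0.2079, 0.1055]
tool_rot: [[-0.31, 0.951, 0.003], [0.951, 0.31, -0.0], [-0.001, 0.003, -1.0]]
force: [-4.0, 2.1, 16.8]
width: 0.0318
gripper_force: 30.0
```

```bash
python3 -c "
from h import *
o=arm.get_obs();print(o['force'],o['wrist_torque'],o['joint_positions'],o['tcp_pos'])"
```

```text
[-3.99429103  2.08140668 16.83913341] [0.42827824 0.98631905 0.00986797] [ 0.10164102  0.66604633  0.37612144  1.82303255 -0.35437607  0.71644241
  0.98986288] [ 0.52570289 -0.20791354  0.10554181]
```

drive_tool([
  [0,0,0,0,0,-0.05],
  [0,0,0,0,0,-0.1],
  [0,0,0,0,0,-0.14],
  [0,0,0,0,0,-0.16],
  [0,0,0,0,0,-0.16],
])

```text
time: 15.02
tcp_pos: [0.526, -0.2079, 0.1056]
tool_rot: [[0.185, 0.983, 0.003], [0.983, -0.185, 0.0], [0.001, 0.003, -1.0]]
force: [-3.3, 2.1, 16.9]
width: 0.0318
gripper_force: 30.0
```

```bash
python3 look.py w7 blue_key_grip; python3 - <<'E'
from h import *
o=arm.get_obs();print(o['force'],o['wrist_torque'])
s=dict(np.load("w7.npz"))
im=s["image"][:,:,::-1][180:280,245:385];cv2.imwrite("pics/w7k.png",cv2.resize(im,None,fx=5,fy=5,interpolation=cv2.INTER_CUBIC))
E
```

```text
15.025 [ 0.526  -0.2079  0.1056] [ 0.9828 -0.1846  0.0032] [ 0.0163  0.6926  0.5197  1.8254 -0.4865  0.75    0.6137]
cam [ 0.5395 -0.1348  0.2572] [-0.0466 -0.2638 -0.9634]
blue_key_grip 0.75 [265.5 311.2] dep [ 0.5247 -0.2081  0.1098] z [ 0.5243 -0.21    0.106 ]
[-3.13829271  2.1863616  15.96934763] [0.50598783 0.94184432 0.13925853]
```

View pics/w7k.png

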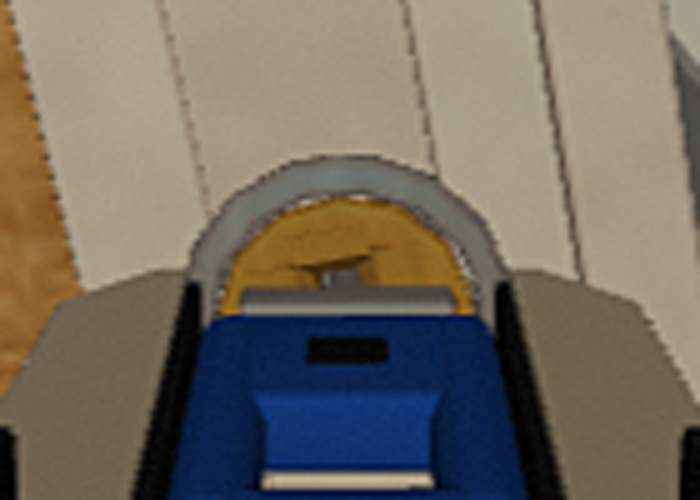

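The key has turned about 100° and is still seated. I'll go a little further and use the torque to confirm it's at the stop.

drive_tool([
  [0,0,0,0,0,-0.01],
  [0,0,0,0,0,-0.02],
  [0,0,0,0,0,-0.02],
  [0,0,0,0,0,-0.02],
])

```text
time: 15.62
tcp_pos: [0.526, -0.2079, 0.1055]
tool_rot: [[0.245, 0.97, 0.003], [0.97, -0.245, 0.0], [0.001, 0.003, -1.0]]
force: [-3.3, 2.9, 16.0]
width: 0.0316
gripper_force: 30.0
```

```bash
python3 -c "
from h import *
o=arm.get_obs();print(o['force'],o['wrist_torque'],o['tool_rot'][:,1],o['tcp_pos'],o['gripper_force'])"
```

```text
[-3.26819619  2.924161   15.98449725] [0.49354542 0.95048495 0.31824138] [ 0.96956254 -0.24482309  0.0031828 ] [ 0.52596959 -0.20793136  0.10554574] 30.003167688846588
```

The torque rose from 0.14 to 0.32 N m over the last 0.06 rad, so the plug is at its stop. The key is still home and gripped with 30 N.

```bash
python3 -c "
from bench import arm
print(arm.sign_off())"
```

```text
the job is handed in; nothing more can be done
None
```

The job is handed in: the blue key is home in the lock, turned clockwise to its stop and still gripped with 30 N, the yellow key was left on its hook, and the mug, jar and bottle were never approached; no verdict came back.

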